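Walk a crankcase casting round to the fence

ROBOT

A 7-joint arm with a two-finger parallel gripper is mounted at the origin on the work surface. World frame = base frame: x ahead of the robot, y to its left, z up, the work surface at z = 0. Lengths are in mm, angles in rad, forces in N, time in s.
With the tool pointing down it reaches from about 350 to 775 mm from the base axis. Payload 3.1 kg.
Tool frame: the origin (TCP) lies midway between the tips of the shut fingers; the grasp point (between the pads) lies 19 mm behind it (arm.grasp_offset is the distance from the TCP to the grasp point, in mm); x points along the fingers, y is the direction in which the jaws open and shut, and the axes are right-handed (so a half turn about x gives the same grasp; the last joint's range is limited). The gripper opens to 85 mm and grips with 20 to 120 N. Pads are 22 mm wide; open, the fingers measure 114 mm over their backs; the gripper's body (76 mm by 85 mm) begins 54 mm behind the grasp point. The pads swing forward as they close: fully open they stand 13 mm farther back than shut.
Start: joints at [-1.303, 0.311, 0.014, 1.512, -0.004, 1.319, -0.027], TCP at [167.65, 523.842, 231.304] pointing down, gripper open.
Joint ranges: [-2.7, 2.7], [-0.3, 1.91], [-1.27, 1.3], [0.12, 2.57], [-1.44, 4.58], [0.2, 2.03], [-3.05, 3.05]. Speed limits (rad/s): [2.79, 2.79, 3.14, 3.14, 3.14, 3.14, 3.14].

INTERFACE

Orientations are given as a unit quaternion [x, y, z, w].
In Python, from rig import readout, imaging, hand_in, spotter, arm gives the robot as it stands.
- The arm moves only by the tool send_rows, never from a script. Its argument "plan" is a list of rows, each a list of 7 numbers: the shift along the tool's x, y, z in mm, then the turn, a rotation vector about the tool's x, y, z in degrees, then the closure in counts, from 0 (fully open) to 255 (shut). In form: [[dx, dy, dz, wx, wy, wz, fingers], ...]. A call has 1 to 20 rows; each row shifts and turns the commanded pose from where the row before left it, along the tool's axes as they then stand; what a row does not reach is not made up. A row lasts 1/12 s, in which the tool goes at most 41.7 mm and 7.16 degrees, less where a joint would pass 70% of its speed; a pose out of reach is approached as far as the arm can. A call is refused whole if a number of a shift passes 41.7 or a number of a turn 7.16, either way. A call with a gripper value outside its range is refused whole. The fingers move at their own pace and stop on an object; "newtons" is the grip in N (left out, the last holds). Time passes only in rows, so rows that do not move let the fingers close. It gives the time, the measured TCP pose, the force and the opening at its end, in the units of the state.
- readout.get_state(): the state, without advancing time (a new reading comes with each control period).
- imaging.snapshot(name): name is "side" or "top"; returns a dict with "pixels" (384x512x3 uint8, red, green, blue), "K" (3x3 intrinsics, pixels), "view" (4x4, takes a point from world to camera coordinates). Camera axes: x right, y up, looking along -z (the intrinsics and any distortion apply to the point x, -y, -z); pixel columns grow to the right and rows downward; lengths in mm; the calibration is good to about 2 mm. A picture is of the moment at which its call begins. There is no depth.
- hand_in(): hands the job in, once; it reports no verdict.
Trained networks look in a picture, given as the dict that the camera call returned (one of the last four; its "shot" number tells which), for a name from the list of things; names that differ only in an ending like _2 or _b are one class to them, and where a whole thing is asked for, a point or a joint stands for the part that bears it (a point fixed in the world has none). Each returns a list of dicts, best first, with "score" (0 to 1); they miss things now and then, are a little off and sometimes report something else, mostly with a low value. They report only what shows in the picture. A call takes as long as a camera call. They do not tell look-alikes from the thing itself.
- spotter.recognise(label, picture): "uv" ([column, row] in pixels, amid what is visible of it).
- spotter.masks_of(label, picture): "region" (384x512 bool, what is visible of it) and "uv" ([column, row] in pixels, amid what is visible of it).
The state is a dict: "time": time; "q": joint angles; "joint_velocities": joint speeds; "joint_efforts": joint torques, N m; "ee_pos": TCP position; "eef_rot": TCP orientation; "force": force on the tool from outside, world axes, zero at the start; "wrist_torque": the same for the moment, N m; "width": opening from 0.0 (shut) to 1.0 (fully open).
Only numpy, scipy, OpenCV 4.12 (cv2) and the standard library are available. Lean on these libraries where they do the work, as an engineer would, in place of code of your own. Each camera call takes 0.05 s, during which the arm holds its last target. There are 200 camera calls.

TASK

Walk the heavy orange crankcase casting round on the spot by pushing at its corners, until one of its two long bright sides squarely faces the steel fence; keep it clear of the fence and do not let its middle wander more than 60 mm while you turn it. Then slide it forward until that long side lies flush along the fence, with no part of it past the fence's ends. Only push it along the bench, never grip, lift or tip it, and leave everything else where it is.

Things in the scene. Friction and masses are not known exactly. Their poses are not given: they have to be found in the camera images.
- casting: loose heavy orange crankcase casting, a block 120 mm long (own x), 90 wide (own y), 50 high, 0.8 to 1.3 kg, evenly spread, sliding with dry friction. Its long sides (own y = +45 and -45 mm) are bright planed metal, either may go to the fence; the short ends are ribbed, orange. Origin: centre of underside; z up. It starts 34 to 90 degrees out of square to the fence, either way.
- fence: fixed steel fence bar, 320 mm long (own y), 25 thick, 40 high, on the bench beyond the casting. Origin: on its front face (towards robot and casting), at mid-length, at bench level. Own x points level away from the robot through the bar, so things in front of it have negative x; own y runs along it to the robot's left. Two low feet, 18 mm high, lie behind it.
- bearing: loose steel ring bearing, 52 mm across, 15 mm high, bystander; origin centre of underside
- air_filter: loose round grey air filter, 72 mm across, 60 mm high, bystander; origin centre of underside
- screwdriver: loose screwdriver with orange handle lying on the bench, bystander; lies along own x
- wrench: loose steel wrench lying on the bench, bystander; lies along own x
- flywheel: loose aluminium flywheel, 84 mm across, 28 mm high, bystander; origin centre of underside
Mind the look-alikes: they are no part of the job. What is meant by the casting is not purple, and is the larger of those in its own colour.

How it is judged:
By the outcome, as a careful person would: the job done as asked, in the order asked, and still so for the second after the job is handed in, with the robot touching nothing.
It also fails if it takes over 72 s, if anything falls off the work surface, if the arm or the gripper's body presses on something with over 40 N, if the wrist force passes 120 N, or if a joint passes its speed limit or range.

## Working session

There is one attempt and no reset: what is moved stays moved. The work goes in short steps, Python scripts to look and compute and a tool call to move; the robot and the scene stay as the last step left them, time stands still between calls to the robot, and variables do not carry over. Pictures are saved under pics/ and viewed, about 8 in all and at most 12, crops included, and the job is handed in when it is done.

Besides the shell and the picture viewer there is one more tool, called after "Emit:" as a command line: name --pt "numbers of a row" for each row, then --argument value for the rest. send_rows: Moves the arm, as the interface text tells. Its arguments: {"type":"object","properties":{"plan":{"type":"array","items":{"type":"array","items":{"type":"number"}}},"newtons":{"type":"number"}},"required":["plan"]}

```bash
mkdir -p pics; ls
python3 - <<'E'
from rig import readout, imaging
import cv2
print(readout.get_state())
for n in("side","top"):
    s=imaging.snapshot(n); cv2.imwrite(f"pics/{n}0.png",s["pixels"][...,::-1]); print(s["K"],s["view"],[k for k in s])
E
```

```text
pics
{'time': 0.0, 'q': array([-1.30271845,  0.31171709,  0.01396509,  1.5130688 , -0.00442131,
        1.31918437, -0.02718231]), 'joint_velocities': array([ 0.00107329,  0.00181426, -0.00080295, -0.00045444, -0.00033588,
        0.00054524, -0.00136378]), 'joint_efforts': array([-3.88798808e-04, -3.79912448e+01,  1.45934005e-01, -2.30589795e+01,
        1.23108557e-02,  1.33104544e-02,  1.45448786e-05]), 'ee_pos': array([167.41136689, 523.1353225 , 230.22096295]), 'eef_rot': array([ 0.10822237,  0.69875199, -0.10986858,  0.69854311]), 'force': array([ 1.24382921, -0.60465166, -0.42705637]), 'wrist_torque': array([0.03656087, 0.02893944, 0.00596734]), 'width': 1.0014840879821962}
[[421.19157405   0.         245.16686828]
 [  0.         421.19157405 198.3852856 ]
 [  0.           0.           1.        ]] [[-9.80117030e-01  1.97633748e-01 -1.76496323e-02  5.32867556e+02]
 [-1.53405258e-01 -6.98340555e-01  6.99133247e-01  5.82861206e+01]
 [ 1.25846870e-01  6.87939947e-01  7.14773526e-01 -1.38818525e+03]
 [ 0.00000000e+00  0.00000000e+00  0.00000000e+00  1.00000000e+00]] ['pixels', 'K', 'view', 'shot']
[[495.36816621   0.         253.40177762]
 [  0.         495.36816621 180.71705707]
 [  0.           0.           1.        ]] [[-2.14573629e-02 -9.99738203e-01 -7.94396627e-03  2.85874905e+01]
 [ 9.95637610e-01 -2.20896775e-02  9.06520627e-02 -5.54150047e+02]
 [-9.08038100e-02 -5.96415737e-03  9.95850941e-01 -1.39274269e+03]
 [ 0.00000000e+00  0.00000000e+00  0.00000000e+00  1.00000000e+00]] ['pixels', 'K', 'view', 'shot']
```

View pics/top0.png

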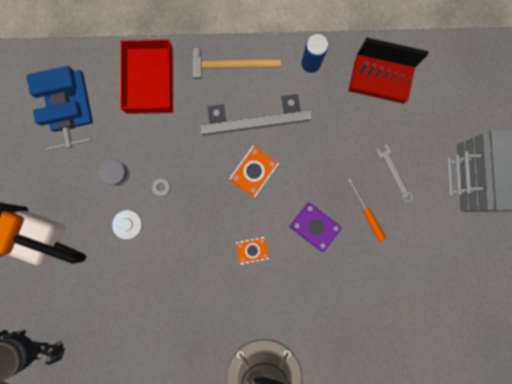

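View pics/side0.png

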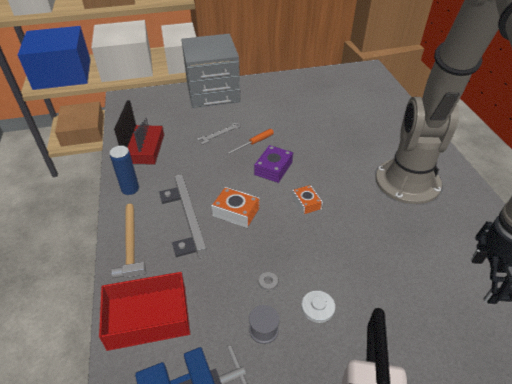

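```bash
cat > h.py <<'E'
import numpy as np, cv2
from scipy.optimize import minimize
from rig import readout, imaging, spotter
def proj(s,P):
    P=np.atleast_2d(P); c=P@s["view"][:3,:3].T+s["view"][:3,3]
    p=np.c_[c[:,0],-c[:,1],-c[:,2]]@s["K"].T; return p[:,:2]/p[:,2:]
def ground(s,uv,z):
    r=np.linalg.inv(s["K"])@[uv[0],uv[1],1]; r=s["view"][:3,:3].T@(r*[1,-1,-1])
    o=-s["view"][:3,:3].T@s["view"][:3,3]; return o+r*(z-o[2])/r[2]
def box(p,x0,x1,y0,y1,z1):
    c,n=np.cos(p[2]),np.sin(p[2])
    return np.array([[p[0]+c*x-n*y,p[1]+n*x+c*y,z] for z in(0,z1) for x in(x0,x1) for y in(y0,y1)])
def sil(s,B):
    m=np.zeros((384*4,512*4),np.uint8)
    h=cv2.convexHull(((proj(s,B)+.5)*4).astype(np.float32)).astype(np.int32)
    cv2.fillConvexPoly(m,h,1); return cv2.resize(m.astype(np.float32),(512,384),interpolation=cv2.INTER_AREA)
def fit(sm,p0,dims,sc=40):
    def cost(v):
        p=[v[0]*sc,v[1]*sc,v[2]]; return sum(1-np.minimum(a,m).sum()/np.maximum(a,m).sum() for s,m in sm for a in[sil(s,box(p,*dims))])
    best=None
    for a in p0[2]:
        r=minimize(cost,[p0[0]/sc,p0[1]/sc,a],method="Nelder-Mead",options=dict(initial_simplex=[[p0[0]/sc+d,p0[1]/sc+e,a+f] for d,e,f in[(0,0,0),(.3,0,0),(0,.3,0),(0,0,.3)]],xatol=1e-3,fatol=1e-4))
        if best is None or r.fun<best.fun: best=r
    v=best.x; return np.array([v[0]*sc,v[1]*sc,np.degrees(v[2])]),best.fun/len(sm)
CAST=(-60,60,-45,45,50); FEN=(0,25,-160,160,40)
def casting(near=None,views=("top","side")):
    sm=[];pos=None
    for n in views:
        s=imaging.snapshot(n); c=[d for d in spotter.masks_of("casting",s) if d["score"]>.2]
        tgt=None
        for d in c:
            px=s["pixels"][d["region"]].astype(float); 
            g=ground(s,d["uv"],30); d["g"]=g; d["a"]=d["region"].sum()
            d["or"]=((px[:,0]>180)&(px[:,2]<100)).mean()
        if near is None: print(n,[(d["score"],d["uv"],d["g"].round(),d["a"],round(d["or"],2)) for d in c])
        c=[d for d in c if d["or"]>.1]
        if near is not None: c=[d for d in c if np.hypot(*(d["g"][:2]-near[:2]))<80]
        if not c: print(n,"none"); continue
        d=max(c,key=lambda d:d["a"]); sm.append((s,d["region"].astype(np.float32)))
        if pos is None: pos=d["g"]
    print("used",len(sm))
    return fit(sm,(pos[0],pos[1],np.radians([-75,-50,-25,0,25,50,75])),CAST),sm
E
cat > a.py <<'E'
from h import *
import time
(p,c),sm=casting(); print("casting",p,c)
for s,m in sm:
    print(fit([(s,m)],(p[0],p[1],[np.radians(p[2])]),CAST))
fm=[]
for n in("top","side"):
    s=imaging.snapshot(n)
    for d in spotter.masks_of("fence",s)[:2]: print(n,d["score"],d["uv"],d["region"].sum(),ground(s,d["uv"],30))
    d=spotter.masks_of("fence",s)[0]; fm.append((s,d["region"].astype(np.float32)))
g=ground(fm[0][0],spotter.masks_of("fence",fm[0][0])[0]["uv"],40)
f,c=fit(fm,(g[0],g[1],[-.2,0,.1,.2]),FEN); print("fence",f,c)
for s,m in fm:
    print(fit([(s,m)],(f[0],f[1],[np.radians(f[2])]),FEN))
out=[]
for s,x0,y0,w,h in((fm[0][0],190,90,135,120),(fm[1][0],140,150,140,125)):
    im=s["pixels"][...,::-1].copy(); im=cv2.resize(im,None,fx=4,fy=4,interpolation=cv2.INTER_CUBIC)
    for B,col in((box([p[0],p[1],np.radians(p[2])],*CAST),(255,0,0)),(box([f[0],f[1],np.radians(f[2])],*FEN),(0,255,0))):
        q=((proj(s,B)+.5)*4).astype(int)
        for i in range(8):
            for b in(1,2,4):
                if not i&b: cv2.line(im,tuple(map(int,q[i])),tuple(map(int,q[i|b])),col,1)
    out.append(cv2.resize(im[y0*4:(y0+h)*4,x0*4:(x0+w)*4],(400,400*h//w)))
H=min(o.shape[0] for o in out); cv2.imwrite("pics/fit0.png",np.hstack([o[:H] for o in out]))
for n in("bearing","air_filter","flywheel"):
    d=spotter.recognise(n,fm[0][0]); print(n,[(e["score"],ground(fm[0][0],e["uv"],20).round()) for e in d[:1]])
E
time python3 a.py
```

```text
top [(0.95, [316.9, 226.9], array([ 419., -160.,   30.]), np.int64(1376), np.float64(0.0)), (0.83, [252.2, 250.5], array([357.,  24.,  30.]), np.int64(688), np.float64(0.52)), (0.63, [253.2, 168.1], array([590.,  16.,  30.]), np.int64(1366), np.float64(0.54))]
side [(0.81, [273.5, 162.8], array([ 416., -149.,   30.]), np.int64(949), np.float64(0.0)), (0.72, [236.8, 208.0], array([575.,  29.,  30.]), np.int64(1300), np.float64(0.31))]
used 2
casting [579.78861101  15.80344052 -36.68613001] 0.06976860761642456
(array([581.65936157,  15.38912693, -36.89445422]), np.float64(0.04264777898788452))
(array([576.71208075,  15.39068261, -35.93739553]), np.float64(0.07640808820724487))
top 0.56 [257.4, 118.6] 1980 [733.91072693   1.06373677  30.        ]
side 0.74 [187.1, 217.5] 1326 [726.2268832   35.26993652  30.        ]
fence [710.43271636   4.20881745   6.5210096 ] 0.43278318643569946
(array([712.16413686,   3.54365839,   6.15439142]), np.float64(0.3634382486343384))
(array([707.24663923,   5.15424945,   6.83824551]), np.float64(0.44121843576431274))
bearing [(0.51, array([551., 281.,  20.]))]
air_filter [(0.97, array([598., 424.,  20.]))]
flywheel [(0.97, array([434., 391.,  20.]))]
real	0m20.003s
user	0m21.617s
sys	0m8.755s
```

View pics/fit0.png

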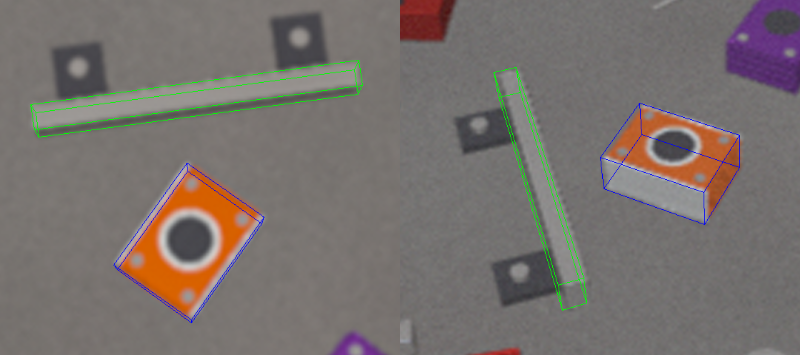

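Emit:
send_rows --pt "0 0 0 -6.1 0 0 255" --pt "0 0 0 -6.1 0 0 255" --pt "0 0 0 -6.1 0 0 255" --pt "0 0 0 -6 0 0 255" --pt "0 0 0 0 0 0 255"

```text
time: 1.22
ee_pos: [167.7, 523.8, 231.3]
eef_rot: [-0.041, 0.706, 0.041, 0.706]
force: [-0.4, 0.3, -0.4]
width: 0.3
```

```bash
cat > st.py <<'E'
from h import *
from scipy.spatial.transform import Rotation as R
F=np.array([711,4.2,6.4])
def tf(p): 
    a=np.radians(F[2]);d=np.array(p[:2])-F[:2];return np.array([np.cos(a)*d[0]+np.sin(a)*d[1],-np.sin(a)*d[0]+np.cos(a)*d[1]])
def st():
    s=readout.get_state(); m=R.from_quat(s["eef_rot"]).as_matrix()
    print("t",round(s["time"],2),"tcp fence",tf(s["ee_pos"]).round(1),"z",round(s["ee_pos"][2],1),"yaw z-axis",round(np.degrees(np.arctan2(m[1,2],m[0,2])),2),"down",m[:,0].round(3),"F",s["force"].round(1),"w",round(s["width"],2))
if __name__=="__main__":
    import sys
    if len(sys.argv)>1:
        (p,c),sm=casting(near=np.array([float(sys.argv[1]),float(sys.argv[2])]))
        print("casting world",p.round(1),"fence",tf(p).round(1),"yaw",round(p[2]-F[2],1),"cost",round(c,3))
        for s,m in sm:
            q,c=fit([(s,m)],(p[0],p[1],[np.radians(p[2])]),CAST); print("  ",tf(q).round(1),round(q[2]-F[2],1),round(c,3))
    st()
E
python3 st.py
```

```text
t 1.22 tcp fence [-482.  577.] z 231.3 yaw z-axis 6.65 down [-0.  0. -1.] F [-0.4  0.3 -0.4] w 0.3
```

Emit:
send_rows --pt "0 -26 22 0 0 0 255" --pt "5 -26.5 22 0 0 0 255" --pt "5 -26.5 22 0 0 0 255" --pt "5 -26.5 22 0 0 0 255" --pt "5 -26.5 22 0 0 0 255" --pt "5 -26.5 22 0 0 0 255" --pt "5 -26.5 22 0 0 0 255" --pt "5 -26.5 22 0 0 0 255" --pt "5 -26.5 22 0 0 0 255" --pt "5 -26.5 22 0 0 0 255" --pt "5 -26.5 22 0 0 0 255" --pt "5 -26.5 22 0 0 0 255" --pt "5 -26.5 22 0 0 0 255" --pt "5 -26.5 22 0 0 0 255" --pt "5 -26.5 22 0 0 0 255" --pt "5 -26.5 22 0 0 0 255" --pt "5 -26.5 22 0 0 0 255" --pt "5 -26.5 22 0 0 0 255" --pt "5 -26.5 22 0 0 0 255" --pt "0 -26 22 0 0 0 255"

```text
time: 2.88
ee_pos: [665.4, 47.3, 139.9]
eef_rot: [-0.039, 0.707, 0.039, 0.705]
force: [0.8, 0.5, -0.9]
width: 0.001
```

```bash
python3 st.py
```

```text
t 2.88 tcp fence [-40.5  47.9] z 139.9 yaw z-axis 6.39 down [-0.002 -0.    -1.   ] F [ 0.8  0.5 -0.9] w 0.0
```

Emit:
send_rows --pt "30 0 0 0 0 0 255" --pt "30 0 0 0 0 0 255" --pt "30 0 0 0 0 0 255" --pt "20 0 0 0 0 0 255" --pt "12 0 0 0 0 0 255" --pt "0 0 0 0 0 0 255" --pt "0 -2.8 -4 0 0 0 255" --pt "0 -2.8 -4 0 0 0 255" --pt "0 -2.8 -4 0 0 0 255" --pt "0 -2.6 -4 0 0 0 255" --pt "0 -2.6 -4 0 0 0 255" --pt "0 -2.4 -4 0 0 0 255" --pt "0 -2.2 -4 0 0 0 255" --pt "0 -2 -4 0 0 0 255" --pt "0 -2 -4 0 0 0 255" --pt "0 0 0 0 0 0 255"

```text
time: 4.22
ee_pos: [634.9, 21.9, 21.7]
eef_rot: [-0.04, 0.703, 0.04, 0.709]
force: [4.5, 0.2, 0.9]
width: -0.004
```

```bash
python3 st.py 580 16
```

```text
used 2
casting world [561.5  10.7 -44.5] fence [-147.9   23.2] yaw -50.9 cost 0.482
   [-151.4   -2.1] -31.5 0.803
   [-148.8   24.7] -50.9 0.133
t 4.42 tcp fence [-74.7  27.3] z 20.7 yaw z-axis 6.58 down [ 0.004  0.001 -1.   ] F [5.  1.9 2.9] w 0.0
```

Emit:
send_rows --pt "0 4 5 0 0 0 255" --pt "-20 0 0 0 0 0 255" --pt "-35 0 0 0 0 0 255" --pt "-35 0 0 0 0 0 255" --pt "0 0 -33 0 0 0 255" --pt "0 -4 -33 0 0 0 255" --pt "0 -5 -33 0 0 0 255" --pt "0 -6 -33 0 0 0 255" --pt "0 0 -32 0 0 0 255" --pt "0 0 0 0 0 0 255"

```text
time: 5.25
ee_pos: [463.1, -8.3, 105.9]
eef_rot: [-0.039, 0.713, 0.04, 0.699]
force: [-0.5, -0.5, -0.7]
width: 0.001
```

```bash
python3 st.py 565 12
```

```text
used 2
casting world [564.2  10.7 -44. ] fence [-145.2   22.8] yaw -50.4 cost 0.229
   [-142.4   21.3] -52.5 0.346
   [-148.1   22.7] -50.4 0.075
t 5.45 tcp fence [-235.3   15.7] z 109.1 yaw z-axis 6.58 down [-0.001 -0.    -1.   ] F [0.  0.4 1.5] w 0.0
```

Emit:
send_rows --pt "30 0 0 0 0 0 255" --pt "30 0 0 0 0 0 255" --pt "24 0 0 0 0 0 255" --pt "10 0 0 0 0 0 255" --pt "0 0 0 0 0 0 255" --pt "0 3 4 0 0 0 255" --pt "0 3 4 0 0 0 255" --pt "0 3 4 0 0 0 255" --pt "0 3 4 0 0 0 255" --pt "0 2.6 4 0 0 0 255" --pt "0 2.6 4 0 0 0 255" --pt "0 2.4 4 0 0 0 255" --pt "0 2.4 4 0 0 0 255" --pt "0 2.2 4 0 0 0 255" --pt "0 2 4 0 0 0 255" --pt "0 2 4 0 0 0 255" --pt "0 0 0 0 0 0 255"

```text
time: 6.87
ee_pos: [513.1, 27.6, 15.4]
eef_rot: [-0.04, 0.708, 0.041, 0.704]
force: [-6.1, -0.7, 1.5]
width: 0.002
```

```bash
python3 st.py 575 20
```

```text
used 2
casting world [583.6  15.1 118.1] fence [-125.4   25.1] yaw 111.7 cost 0.362
   [-112.8   13.5] 100.0 0.626
   [-126.9   26.1] 110.4 0.061
t 7.07 tcp fence [-194.1   45.3] z 15.4 yaw z-axis 6.63 down [-0.006  0.001 -1.   ] F [-4.9  0.9  0.8] w -0.0
```

Emit:
send_rows --pt "0 0 -6 0 0 0 255" --pt "-25 0 -2 0 0 0 255" --pt "-35 0 0 0 0 0 255" --pt "-20 0 0 0 0 0 255" --pt "0 -9 32 0 0 0 255" --pt "0 -9 32 0 0 0 255" --pt "0 -9 32 0 0 0 255" --pt "0 -9 32 0 0 0 255" --pt "0 -9 32 0 0 0 255" --pt "0 0 0 0 0 0 255" --pt "30 0 0 0 0 0 255" --pt "30 0 0 0 0 0 255" --pt "20 0 0 0 0 0 255" --pt "0 0 0 0 0 0 255"

```text
time: 8.23
ee_pos: [667.9, -0.2, 10.6]
eef_rot: [-0.04, 0.709, 0.041, 0.703]
force: [-1.5, 0.5, -0.9]
width: -0.004
```

Emit:
send_rows --pt "0 -1 -4 0 0 0 255" --pt "0 -1 -4 0 0 0 255" --pt "0 -1 -4 0 0 0 255" --pt "0 -1 -4 0 0 0 255" --pt "0 -0.6 -4 0 0 0 255" --pt "0 -0.6 -4 0 0 0 255" --pt "0 -0.6 -4 0 0 0 255" --pt "0 0 -4 0 0 0 255" --pt "0 0 -4 0 0 0 255" --pt "0 0 -4 0 0 0 255" --pt "0 0 0 0 0 0 255"

```text
time: 9.15
ee_pos: [635.9, -13.3, 18.2]
eef_rot: [-0.041, 0.703, 0.039, 0.709]
force: [4.5, -1.6, 0.7]
width: 0.001
```

```bash
python3 st.py 575 20
```

```text
used 2
casting world [564.1  22.1 104.5] fence [-143.9   34.2] yaw 98.1 cost 0.496
   [-132.2   46.2] 87.8 0.867
   [-143.9   34.2] 98.1 0.116
t 9.35 tcp fence [-77.   -7.3] z 17.2 yaw z-axis 6.55 down [ 0.006 -0.    -1.   ] F [ 4.9 -1.3  2. ] w 0.0
```

Emit:
send_rows --pt "0 0 6 0 0 0 255" --pt "-25 0 2 0 0 0 255" --pt "-35 0 0 0 0 0 255" --pt "-25 0 0 0 0 0 255" --pt "0 5 -30 0 0 0 255" --pt "0 5 -30 0 0 0 255" --pt "0 5 -30 0 0 0 255" --pt "0 5 -30 0 0 0 255" --pt "0 5 -30 0 0 0 255" --pt "0 5 -30 0 0 0 255" --pt "0 5 -30 0 0 0 255" --pt "0 5 -30 0 0 0 255" --pt "0 0 0 0 0 0 255"

```text
time: 10.43
ee_pos: [387.0, 2.7, 97.7]
eef_rot: [-0.04, 0.712, 0.042, 0.7]
force: [-0.9, -0.8, -0.8]
width: -0.002
```

```bash
python3 st.py 570 20
python3 - <<'E'
from h import *
out=[]
for n,x0,y0,w,h in(("top",190,90,135,120),("side",140,150,140,125)):
    s=imaging.snapshot(n); out.append(cv2.resize(s["pixels"][y0:y0+h,x0:x0+w,::-1],(400,355),interpolation=cv2.INTER_CUBIC))
cv2.imwrite("pics/b.png",np.hstack(out))
E
```

```text
used 2
casting world [568.3  18.4 107.1] fence [-140.2   30.1] yaw 100.7 cost 0.077
   [-138.3   30.1] 100.5 0.034
   [-143.8   32. ] 100.3 0.068
t 10.63 tcp fence [-311.3   32.9] z 100.3 yaw z-axis 6.58 down [-0.001  0.    -1.   ] F [-0.1 -0.1 -0.1] w 0.0
```

View pics/b.png

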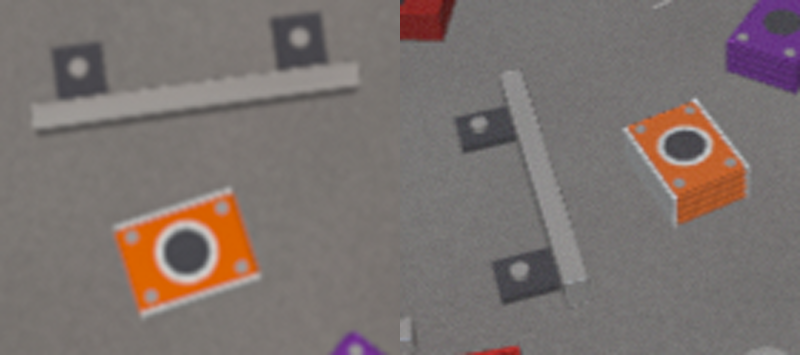

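Emit:
send_rows --pt "0 9 24 0 0 0 255" --pt "0 9 24 0 0 0 255" --pt "0 9 24 0 0 0 255" --pt "0 9 24 0 0 0 255" --pt "0 0 0 0 0 0 255" --pt "30 0 0 0 0 0 255" --pt "30 0 0 0 0 0 255" --pt "25 0 0 0 0 0 255" --pt "0 0 0 0 0 0 255" --pt "0 0 4 0 0 0 255" --pt "0 0 4 0 0 0 255" --pt "0 0 4 0 0 0 255" --pt "0 0 4 0 0 0 255" --pt "0 0 4 0 0 0 255" --pt "0 0 4 0 0 0 255" --pt "0 0 4 0 0 0 255" --pt "0 0 3 0 0 0 255" --pt "0 0 0 0 0 0 255"

```text
time: 12.23
ee_pos: [519.2, 54.2, 16.2]
eef_rot: [-0.04, 0.706, 0.042, 0.705]
force: [-4.4, 2.4, 0.9]
width: -0.002
```

```bash
python3 st.py 570 20
```

```text
used 2
casting world [581.9  13.6 -81.8] fence [-127.3   23.8] yaw -88.2 cost 0.303
   [-123.9   22.3] -89.2 0.458
   [-131.5   25.9] -90.2 0.08
t 12.43 tcp fence [-185.    70.2] z 16.1 yaw z-axis 6.61 down [-0.001  0.002 -1.   ] F [-3.8  2.5  1.1] w -0.0
```

Emit:
send_rows --pt "0 0 -12 0 0 0 255" --pt "-20 -3 -24 0 0 0 255" --pt "-30 -10 -30 0 0 0 0" --pt "-30 -15 -30 0 0 0 0" --pt "0 -15 -30 0 0 0 0" --pt "0 0 0 0 0 0 0"

```text
time: 12.93
ee_pos: [400.0, -7.3, 93.7]
eef_rot: [-0.038, 0.705, 0.038, 0.707]
force: [-0.6, 1.0, -0.6]
width: 0.565
```

```bash
python3 st.py 580 15
python3 - <<'E'
from h import *
# independent fence angle: front-top edge of the bar in top image
s=imaging.snapshot("top"); g=cv2.cvtColor(s["pixels"],cv2.COLOR_RGB2GRAY).astype(float)
for z,off in((40,0),):
  pts=[]
  for t in np.linspace(-140,140,57):
    a=np.radians(6.4); n=np.array([np.cos(a),np.sin(a)]);y=np.array([-n[1],n[0]])
    P=[np.r_[np.array([711,4.2])+t*y+d*n,40] for d in np.arange(-12,12,.5)]
    q=proj(s,np.array(P)).astype(np.float32)
    v=cv2.remap(g.astype(np.float32),q[None,:,0],q[None,:,1],cv2.INTER_LINEAR)[0]
    k=np.argmax(np.gradient(cv2.GaussianBlur(v[None],(9,1),0)[0])); pts.append((t,-12+.5*k))
  pts=np.array(pts); c=np.polyfit(pts[:,0],pts[:,1],1); print("edge offset",c[1],"angle corr deg",-np.degrees(c[0]),"resid",np.std(pts[:,1]-np.polyval(c,pts[:,0])))
E
```

```text
used 2
casting world [581.9  15.2  98.9] fence [-127.    25.3] yaw 92.5 cost 0.093
   [-124.4   25. ] 91.5 0.048
   [-130.6   28.1] 90.1 0.065
t 13.13 tcp fence [-304.7   27. ] z 92.8 yaw z-axis 6.54 down [ 0.005  0.    -1.   ] F [ 0.3  0.2 -0.1] w 0.9
edge offset 0.14912280701754377 angle corr deg 0.15523487060194718 resid 0.44230606518709437
```

Emit:
send_rows --pt "0 0 30 0 0 0 50" --pt "0 0 30 0 0 0 50" --pt "0 0 23 0 0 0 50" --pt "0 0 0 0 0 0 50" --pt "30 0 0 0 0 0 50" --pt "30 0 0 0 0 0 50" --pt "18 0 0 0 0 0 50" --pt "6 0 0 0 0 0 50" --pt "0 0 0 0 0 0 50" --pt "0 0 8 0 0 0 50" --pt "0 0 8 0 0 0 50" --pt "0 0 6 0 0 0 50" --pt "0 0 5 0 0 0 50" --pt "0 0 5 0 0 0 50" --pt "0 0 5 0 0 0 50" --pt "0 0 5 0 0 0 50" --pt "0 0 5 0 0 0 50" --pt "0 0 5 0 0 0 50" --pt "0 0 0 0 0 0 50"

```text
time: 14.77
ee_pos: [532.9, 12.1, 6.6]
eef_rot: [-0.04, 0.709, 0.04, 0.703]
force: [-6.6, 0.1, 2.8]
width: 0.802
```

```bash
python3 st.py 590 15
```

```text
used 2
casting world [588.3  18.8 -84. ] fence [-120.3   28.2] yaw -90.4 cost 0.515
   [-106.7   23.5] -90.6 0.917
   [-121.3   28. ] -90.8 0.091
t 14.97 tcp fence [-176.1   27.7] z 6.6 yaw z-axis 6.53 down [-0.009 -0.    -1.   ] F [-5.4 -1.3  1.8] w 0.8
```

Emit:
send_rows --pt "0 0 5 0 0 0 50" --pt "0 0 5 0 0 0 50" --pt "0 0 5 0 0 0 50" --pt "0 0 5 0 0 0 50" --pt "0 0 5 0 0 0 50" --pt "0 0 5 0 0 0 50" --pt "0 0 5 0 0 0 50" --pt "0 0 5 0 0 0 50" --pt "0 0 5 0 0 0 50" --pt "0 0 5 0 0 0 50" --pt "0 0 5 0 0 0 50" --pt "0 0 5 0 0 0 50" --pt "0 0 3 0 0 0 50" --pt "0 0 2 0 0 0 50" --pt "0 0 0 0 0 0 50"

```text
time: 16.22
ee_pos: [597.0, 19.1, 6.5]
eef_rot: [-0.04, 0.71, 0.04, 0.702]
force: [-7.7, -0.9, 3.4]
width: 0.806
```

Emit:
send_rows --pt "0 0 2 0 0 0 50" --pt "0 0 2 0 0 0 50" --pt "0 0 0 0 0 0 50"

```text
time: 16.47
ee_pos: [600.6, 19.5, 6.5]
eef_rot: [-0.04, 0.71, 0.04, 0.702]
force: [-7.7, -2.5, 5.0]
width: 0.802
```

```bash
python3 st.py 650 20
```

```text
top none
used 1
casting world [653.9  23.4  95.9] fence [-54.6  25.5] yaw 89.5 cost 0.088
   [-54.6  25.5] 89.5 0.088
t 16.67 tcp fence [-107.9   27.5] z 6.5 yaw z-axis 6.51 down [-0.011 -0.001 -1.   ] F [-7.  -1.5  3.7] w 0.81
```

Side fits read about 3–5 mm short, so roughly 5 mm remain; advance in 1 mm steps watching force.

Emit:
send_rows --pt "0 0 1 0 0 0 50" --pt "0 0 1 0 0 0 50" --pt "0 0 1 0 0 0 50" --pt "0 0 0 0 0 0 50"

```text
time: 17.0
ee_pos: [603.2, 19.8, 6.5]
eef_rot: [-0.04, 0.71, 0.04, 0.702]
force: [-9.3, -0.6, 5.0]
width: 0.8
```

Emit:
send_rows --pt "0 0 1 0 0 0 50" --pt "0 0 1 0 0 0 50" --pt "0 0 0 0 0 0 50"

```text
time: 17.25
ee_pos: [603.6, 19.8, 6.5]
eef_rot: [-0.04, 0.711, 0.04, 0.701]
force: [-11.7, -0.7, 8.4]
width: 0.802
```

Emit:
send_rows --pt "0 0 1 0 0 0 50" --pt "0 0 1 0 0 0 50" --pt "0 0 0 0 0 0 50"

```text
time: 17.5
ee_pos: [603.4, 19.8, 6.5]
eef_rot: [-0.04, 0.713, 0.04, 0.699]
force: [-15.3, -1.6, 12.5]
width: 0.806
```

Emit:
send_rows --pt "0 0 1 0 0 0 50" --pt "0 0 1 0 0 0 50" --pt "0 0 0 0 0 0 50" --pt "0 0 0 0 0 0 50"

```text
time: 17.83
ee_pos: [603.3, 19.8, 6.5]
eef_rot: [-0.04, 0.714, 0.04, 0.697]
force: [-20.4, -1.4, 16.1]
width: 0.803
```

Emit:
send_rows --pt "0 0 -3 0 0 0 50" --pt "0 0 -3 0 0 0 50" --pt "0 0 -6 0 0 0 50" --pt "0 0 -15 0 0 0 50" --pt "-20 0 -15 0 0 0 50" --pt "-30 0 -25 0 0 0 50" --pt "-40 0 -30 0 0 0 50" --pt "-20 0 -30 0 0 0 50" --pt "0 0 -30 0 0 0 50" --pt "0 0 -30 0 0 0 50" --pt "0 0 0 0 0 0 50" --pt "0 0 0 0 0 0 50"

```text
time: 18.83
ee_pos: [432.5, 0.6, 111.3]
eef_rot: [-0.04, 0.706, 0.041, 0.706]
force: [0.4, 0.4, 0.7]
width: 0.804
```

```bash
python3 st.py 660 20
python3 - <<'E'
from h import *
out=[]
for n,x0,y0,w,h in(("top",190,90,135,120),("side",140,150,140,125)):
    s=imaging.snapshot(n); out.append(cv2.resize(s["pixels"][y0:y0+h,x0:x0+w,::-1],(400,355),interpolation=cv2.INTER_CUBIC))
    cv2.imwrite(f"pics/{n}_end.png",s["pixels"][...,::-1])
cv2.imwrite("pics/c.png",np.hstack(out))
E
```

```text
used 2
casting world [661.2  25.4 -83.3] fence [-47.2  26.6] yaw -89.7 cost 0.115
   [-44.7  26.4] -88.9 0.058
   [-51.   27.6] -91.4 0.096
t 19.03 tcp fence [-274.2   27.3] z 111.5 yaw z-axis 6.57 down [ 0.002 -0.    -1.   ] F [-0.2 -0.1 -0.3] w 0.81
```

View pics/c.png

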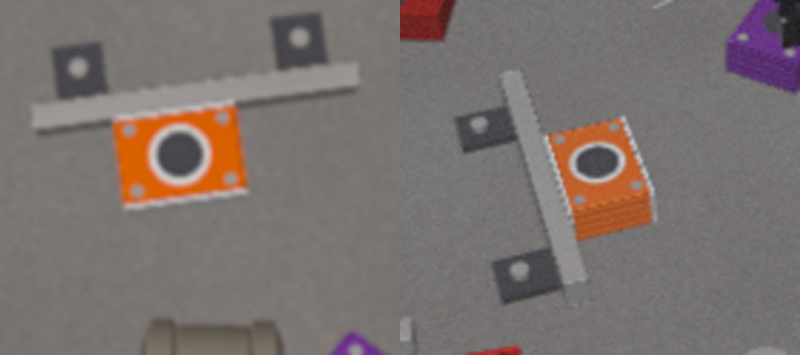

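View pics/top_end.png

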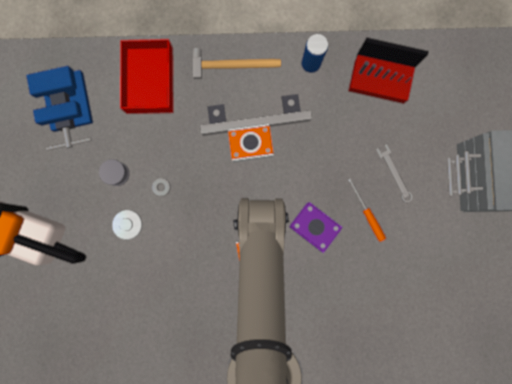

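```bash
python3 -c "
from rig import hand_in; print(hand_in())"
```

```text
the job is handed in; nothing more can be done
None
```

The casting now lies with one long bright side along the fence, and I handed the job in at about 19 s of the 72 s allowed.

- **Turning:** I rotated it about 47° clockwise with four corner pushes, alternating between the fence side and the robot side, using the shut fingers. Measured between pushes, its middle stayed within about 20 mm of the start, and I kept it clear of the fence.
- **Sliding:** I then pushed it forward with the open fingers, one on each half of the rear face. It stopped against the fence, and I held it there at about 20 N horizontal (about 26 N total wrist force) before backing away.

**Last checks**
- **Distance:** The top camera puts the middle 44.7 mm in front of the fence, where flush is 45 mm. The side camera reads 51 mm, but it has read several mm short all along. The arm also stopped advancing while the force rose, which agrees with contact.
- **Angle:** The two cameras disagree slightly: the top is 1.1° off square one way and the side is 1.4° off the other. The combined fit is 0.3° off, and the top picture shows no gap.
- **Position along the fence:** The middle is about 27 mm from the fence's midpoint, so both ends are well inside it.
- **Other objects:** The final top picture shows the bystanders, the purple block and the fence where they were. The small orange look-alike was mostly hidden by the arm; the part showing was in place.

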